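Prop open the lid of a food well

ROBOT

A 6-joint arm with a two-finger parallel gripper is mounted at the origin on the work surface. World frame = base frame: x ahead of the robot, y to its left, z up, the work surface at z = 0. Lengths are in m, angles in rad, forces in N, time in s.
With the tool pointing down it reaches from about 0.275 to 0.825 m from the base axis. Payload 5.2 kg.
Tool frame: the origin (TCP) lies at the very end of the fingers, on their centre line; the grasp point (between the pads) lies 19 mm behind it; z points along the fingers, y is the direction in which the jaws open and shut (so a half turn about z gives the same grasp; the last joint's range is limited). The gripper opens to 93 mm and grips with 3 to 60 N. Pads are 15 mm wide; open, the fingers measure 128 mm over their backs; the gripper's body (75 mm by 188 mm) begins 65 mm behind the grasp point.
Start: joints at [1.051, 0.259, 1.535, -0, 1.348, -0.203], TCP at [0.171, 0.523, 0.219] pointing down, gripper open.
Joint ranges: [-3.14, 3.14], [-0.91, 2.08], [0.19, 2.58], [-1.22, 4.36], [0.22, 2.71], [-3.12, 3.12]. Speed limits (rad/s): [2.57, 2.57, 3.14, 3.14, 3.14, 3.14].

INTERFACE

Orientations are given as a unit quaternion [x, y, z, w].
In Python, from rig import bot, claw, status, viewer, job, nets gives the robot as it stands. Calls block until the motion is done:
- bot.move_pose(position, orientation): joint-space move of the TCP to a pose.
- bot.line_to(position, feed=0.15, attitude=None, stop_force=None): straight line of the TCP; attitude=None keeps the orientation; feed is the mean speed in m/s. With stop_force (N) it stops when the force on the tool has changed by that much, and returns True; else False.
- bot.goto_joints(angles): joint-space move.
- claw.grip(opening, grasp_force=None): finger opening in m; grasp_force is the grip in N (None keeps the last); returns when the fingers have stopped.
- bot.sleep(seconds).
- bot.inverse_kinematics(position, orientation): joint angles nearest the present ones, or None.
- status.get_state(): the state.
- viewer.capture(name): name is "side" or "top"; returns a dict with "img" (480x640x3 uint8, red, green, blue), "range_z" (480x640 float32, m along the optical axis (not along the pixel's ray), 0 where there is no reading), "mtx" (3x3 intrinsics, pixels), "R" (3x3) and "t" (3): a world point X has camera coordinates R X + t. Camera axes: x right, y down, z forward; pixel columns grow to the right and rows downward; lengths in m; the calibration is good to about 2 mm. A picture is of the moment at which its call begins.
A pose or a line that the arm cannot do raises bot.Unreachable and nothing moves.
- job.finish_job(): hands the job in, once; it reports no verdict.
Trained networks look in a picture, given as the dict that the camera call returned (one of the last four; its "shot" number tells which), for a name from the list of things; names that differ only in an ending like _2 or _b are one class to them, and where a whole thing is asked for, a point or a joint stands for the part that bears it (a point fixed in the world has none). Each returns a list of dicts, best first, with "score" (0 to 1); they miss things now and then, are a little off and sometimes report something else, mostly with a low value. They report only what shows in the picture. A call takes as long as a camera call.
- nets.search_frame(picture, query): "at" ([x, y, z] in m, in world coordinates, good to about 4 mm: the middle of the surface that is visible of it).
The state is a dict: "time": time; "joint_pos": joint angles; "qd": joint speeds; "effort": joint torques, N m; "tool_pos": TCP position; "tcp_rot": TCP orientation; "contact_force": force on the tool from outside, world axes, zero at the start; "wrist_torque": the same for the moment, N m; "opening": finger opening in m.
Only numpy, scipy, OpenCV 4.12 (cv2) and the standard library are available. Lean on these libraries where they do the work, as an engineer would, in place of code of your own. Each camera call takes 0.05 s, during which the arm holds its last target.

TASK

Lift the lid of the steel food well by pushing up its hanging prop rod, swing the rod's foot in over the keeper plate on the front of the well, feel for the hole and set the foot gently down to the bottom of it, so that the rod holds the lid open by itself; then let go. Do not press hard or drop the rod on the keeper plate, do not let the lid fall, and leave the bowl, cup, turner and kettle where they are.

Things in the scene. Friction and masses are not known exactly. Their poses are not given: they have to be found in the camera images.
- well: open steel food well, 200 mm deep (x), 270 wide (y), 200 high, fixed to the bench. Origin on the bench; +x points to its back, +y to its left seen from the robot. The lid (flat, steel, 0.55 to 0.9 kg, falls by its weight, hinge slightly damped) is hinged at the back, along y at x = 95, z = 215 mm; level when closed, at about 32 degrees when propped. Lid, rod and hole lie in the middle plane y = 0
- prop: prop rod, round steel, 10 mm thick, hanging in front of the well from a pivot at the middle of the lid's front edge. Origin on the pivot, 290 mm from the lid's hinge line; z runs up the rod, its foot ends 180 mm below. Swings freely about the well's y; may start with its foot up to 0.25 rad towards the robot. Pushed up, it lifts the lid: the foot carries 3 to 7 N
- prop_grip (a point): centre of the rod's black grip sleeve (14 mm thick, 36 long), 115 mm above the foot's end and 65 mm below the pivot; axes as the rod's. Pinch here, fingers closing along the well's y, coming from the robot's side and above at about 30 degrees of tilt (straight down, the gripper would come close to the pivot and the lid)
- prop_foot (a point): middle of the rod's flat foot end (10 mm across), which at the start hangs 35 to 41 mm above the bench, below and in front of the bracket; axes as the rod's
- bracket: fixed steel bracket, 74 mm wide, on the front wall of the well (x = -110 mm in the well's frame), holding the adjustable keeper plate (steel, 62 mm wide, 44 from front to back, 19 thick). Origin: middle of the keeper's range of adjustment, level with its flat top face (205 mm above the bench), at x = -137 mm in the well's frame; axes as the well's
- keeper_mid (a point): same point and axes as the bracket. Keeper: one hole, 13 mm (x) by 16 (y), 15 deep, closed below, at y = 0 in the top face, its centre anywhere from x = -12 to +12 mm here (as clamped; not measured: see or feel it). Flat for 24 mm before the hole (robot side); right behind it a stop lip, 5 mm high, 6 thick. A foot set down at x = -16 mm is always on the flat or at the hole's edge
- bowl: pale green bowl, 124 mm across, 60 high, beside the well: leave it alone
- cup: steel cup, 72 mm across, 85 high, beside the well: leave it alone
- turner: turner (spatula) with a dark wooden handle, 260 mm long, lying beside the well: leave it alone
- kettle: brass kettle, 125 mm across without its spout, 125 high, beside the well: leave it alone

How it is judged:
On the way:
1. the lid is pushed up until the rod's foot is above the keeper's top face (z of prop_foot in the frame of bracket above 0 m and z of prop in the frame of bracket above 0.13 m), for 0.1 s.
At the end, for the whole second after the job is handed in: The rod's foot stands in the keeper's hole, at least 11 of its 15 mm below the keeper's top face, the rod stands under the lid and carries it at rest (its pivot at least 140 mm above the keeper's top face), and the robot has let go (z of prop_foot in the frame of bracket between -0.017 and -0.011 m and x of prop_foot in the frame of bracket between -0.018 and 0.018 m and y of prop_foot in the frame of bracket between -0.01 and 0.01 m and z of prop in the frame of bracket above 0.14 m and linear speed of prop below 0.015 m/s); the robot touches nothing.
It fails at once if the rod is pressed or dropped on the keeper or bracket with more than 20 N (contact force between prop and bracket above 20 N).
It fails at once if the lid falls or is thrown: its front edge, at the rod's pivot, moves faster than 0.6 m/s (linear speed of prop above 0.6 m/s).
It fails at once if the bowl, cup, turner or kettle is moved by more than 30 mm (distance of any of bowl, cup, turner, kettle from where it was at the start of the episode above 0.03 m).
It also fails if it takes over 72 s, if anything falls off the work surface, if the arm or the gripper's body presses on something with over 40 N, if the wrist force passes 120 N, or if a joint passes its speed limit or range.

## Working session

There is one attempt and no reset: what is moved stays moved. The work goes in short steps, each a Python script; the robot and the scene stay as the last script left them, time stands still between calls to the robot, and variables do not carry over. Pictures are saved under pics/ and viewed, and the job is handed in when it is done.

```bash
ls; mkdir -p pics
cat > h.py <<'E'
import numpy as np, cv2
from rig import bot, claw, status, viewer, job, nets
from scipy.spatial.transform import Rotation as Rn
def save(c,n): cv2.imwrite(f"pics/{n}.png",c["img"][:,:,::-1])
def w(c,u,v):
    d=c["range_z"][int(v),int(u)]
    p=np.linalg.inv(c["mtx"])@np.array([u,v,1])*d
    return c["R"].T@(p-c["t"])
def px(c,X):
    q=c["mtx"]@(c["R"]@np.asarray(X)+c["t"]); return q[:2]/q[2]
np.set_printoptions(precision=4,suppress=True)
E
python3 - <<'E'
from h import *
for n in("side","top"):
    c=viewer.capture(n); save(c,n+"0"); print(n,c["R"],c["t"],c["mtx"])
    for q in("well","prop","prop_grip","prop_foot","bracket","keeper_mid","bowl","cup","turner","kettle"):
        print(q,[(np.array(r["at"]),round(r["score"],2)) for r in nets.search_frame(c,q)[:3]])
s=status.get_state();print(s)
E
```

```text
pics
side [[-0.2807 -0.9597 -0.0159]
 [-0.7982  0.2426 -0.5513]
 [ 0.5329 -0.142  -0.8341]] [0.1874 0.5948 0.9914] [[619.6134   0.     309.4711]
 [  0.     619.6134 243.0025]
 [  0.       0.       1.    ]]
well [(array([0.5911, 0.0636, 0.219 ]), 0.62)]
prop [(array([0.4564, 0.0621, 0.1422]), 0.59)]
prop_grip [(array([0.4607, 0.0601, 0.1498]), 0.75)]
prop_foot [(array([0.7327, 0.3146, 0.0339]), 0.65), (array([0.4619, 0.064 , 0.1415]), 0.6)]
bracket []
keeper_mid []
bowl [(array([0.7323, 0.3195, 0.0322]), 0.94)]
cup [(array([0.5689, 0.3263, 0.0519]), 0.74)]
turner [(array([ 0.7191, -0.151 , -0.0005]), 0.83)]
kettle [(array([ 0.5236, -0.2438,  0.0651]), 0.69), (array([ 0.7212, -0.1499,  0.0004]), 0.32)]
top [[ 0.0071 -0.9999 -0.0091]
 [-0.9862 -0.0055 -0.1652]
 [ 0.1651  0.0101 -0.9862]] [0.0033 0.6659 1.3331] [[604.2326   0.     322.2839]
 [  0.     604.2326 243.8994]
 [  0.       0.       1.    ]]
well [(array([0.627 , 0.0548, 0.2259]), 0.58), (array([0.5548, 0.3366, 0.0352]), 0.24)]
prop [(array([0.4643, 0.0629, 0.1565]), 0.47)]
prop_grip [(array([ 0.7377, -0.139 ,  0.0041]), 0.34)]
prop_foot [(array([0.4661, 0.0587, 0.1526]), 0.58)]
bracket []
keeper_mid []
bowl [(array([0.7228, 0.3176, 0.0281]), 0.89)]
cup [(array([0.5564, 0.3369, 0.0361]), 0.95)]
turner [(array([ 0.7412, -0.1374,  0.0021]), 0.85)]
kettle [(array([ 0.5414, -0.2512,  0.0693]), 0.63)]
{'time': 1.1, 'joint_pos': array([ 1.0512,  0.2586,  1.535 , -0.    ,  1.348 , -0.2028]), 'qd': array([ 0.0017, -0.0005, -0.0009,  0.0004,  0.0011, -0.0027]), 'effort': array([  0.0012, -43.7201, -28.4319,   0.072 ,   0.031 ,  -0.    ]), 'tool_pos': array([0.1713, 0.5227, 0.2187]), 'tcp_rot': array([0.1577, 0.9875, 0.    , 0.    ]), 'contact_force': array([0.8375, 0.911 , 0.6901]), 'wrist_torque': array([ 0.0058,  0.0455, -0.0014]), 'opening': 0.09320726069451349}
```

View pics/side0.png

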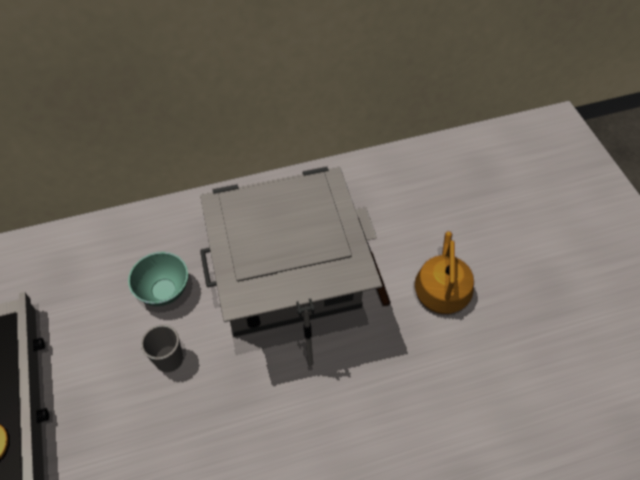

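View pics/top0.png

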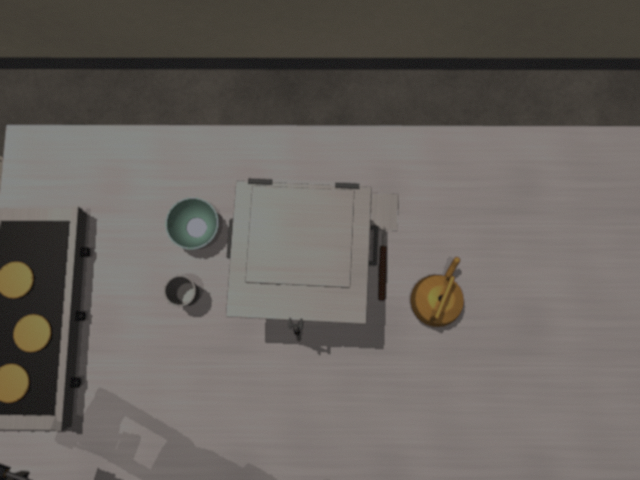

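The lid's corners are near (235,181), (370,187), (366,323) and (227,317) in the top view. The rod hangs near (297,327) there and near (307,320) in the side view. Next I'll measure the lid pose and the rod from depth.

Run:
```python
from h import *
for n,(a,b,c_,d) in (("side",(270,270,380,390)),("top",(250,290,350,360))):
    c=viewer.capture(n)
    cv2.imwrite(f"pics/{n}1.png",cv2.resize(c["img"][b:d,a:c_,::-1],None,fx=6,fy=5 if n=="side" else 6,interpolation=cv2.INTER_CUBIC))
    # all pixels to world
    v,u=np.mgrid[0:480,0:640]; D=c["range_z"]
    P=np.stack([(u-c["mtx"][0,2])/c["mtx"][0,0]*D,(v-c["mtx"][1,2])/c["mtx"][1,1]*D,D],-1)
    W=(P-c["t"])@c["R"]
    m=(D>0)&(W[...,2]>0.2)&(W[...,2]<0.24)&(W[...,0]>.38)&(abs(W[...,1]-.06)<.25)
    nl,lab,st,_=cv2.connectedComponentsWithStats(m.astype(np.uint8))
    k=1+np.argmax(st[1:,4]); q=W[lab==k]
    r=cv2.minAreaRect((q[:,:2]*1000).astype(np.float32)); print(n,"z",np.median(q[:,2]),r,cv2.boxPoints(r))
    m=(D>0)&(W[...,0]>.42)&(W[...,0]<.485)&(abs(W[...,1]-.062)<.04)&(W[...,2]>0.02)
    q=W[m]; q=q[np.argsort(q[:,2])]; print(len(q)); print(q[::max(1,len(q)//25)])
```

```text
side z 0.21997053134273337 ((618.063720703125, 53.96123504638672), (280.23638916015625, 306.06402587890625), 87.42780303955078) [[458.8976 -79.148 ]
 [764.6533 -92.8836]
 [777.2298 187.0704]
 [471.4742 200.8061]]
508
[[0.4469 0.0649 0.035 ]
 [0.4486 0.0622 0.0537]
 [0.4478 0.0641 0.0664]
 [0.4505 0.0631 0.0784]
 [0.4545 0.0579 0.0937]
 [0.4545 0.0596 0.1038]
 [0.4567 0.0645 0.1154]
 [0.4563 0.0605 0.131 ]
 [0.4599 0.0668 0.1402]
 [0.4621 0.0678 0.1488]
 [0.46   0.059  0.156 ]
 [0.4593 0.0591 0.1655]
 [0.466  0.068  0.1696]
 [0.4648 0.0609 0.1797]
 [0.4667 0.0583 0.19  ]
 [0.4691 0.0646 0.2005]
 [0.4844 0.051  0.2093]
 [0.4664 0.0508 0.2127]
 [0.4744 0.0733 0.2142]
 [0.484  0.0277 0.2156]
 [0.474  0.0557 0.2163]
 [0.4827 0.0335 0.2174]
 [0.4836 0.0457 0.2188]
 [0.4687 0.0518 0.2202]
 [0.4671 0.0488 0.2214]
 [0.4747 0.0712 0.2235]]
top z 0.21995312990753596 ((621.3670043945312, 52.502044677734375), (280.48016357421875, 305.4186706542969), 87.51110076904297) [[462.7117 -80.9742]
 [767.8422 -94.2373]
 [780.0223 185.9783]
 [474.8918 199.2414]]
156
[[0.4475 0.0566 0.0384]
 [0.4495 0.0601 0.0612]
 [0.4536 0.0613 0.0836]
 [0.4557 0.0564 0.0944]
 [0.4574 0.0597 0.1158]
 [0.4592 0.0564 0.1394]
 [0.461  0.0558 0.1526]
 [0.4731 0.0533 0.1642]
 [0.4708 0.0655 0.1671]
 [0.4667 0.0633 0.1699]
 [0.4665 0.0607 0.1801]
 [0.4681 0.0579 0.1945]
 [0.4698 0.0593 0.2055]
 [0.4796 0.0593 0.2099]
 [0.4735 0.061  0.2133]
 [0.4774 0.061  0.2146]
 [0.4755 0.0549 0.2163]
 [0.4733 0.0727 0.2169]
 [0.4774 0.0509 0.2177]
 [0.4773 0.0588 0.2183]
 [0.4715 0.0488 0.219 ]
 [0.4831 0.0687 0.2195]
 [0.4713 0.0685 0.2205]
 [0.4713 0.0704 0.2211]
 [0.4732 0.0704 0.2216]
 [0.479  0.0704 0.2233]]
```

View pics/side1.png

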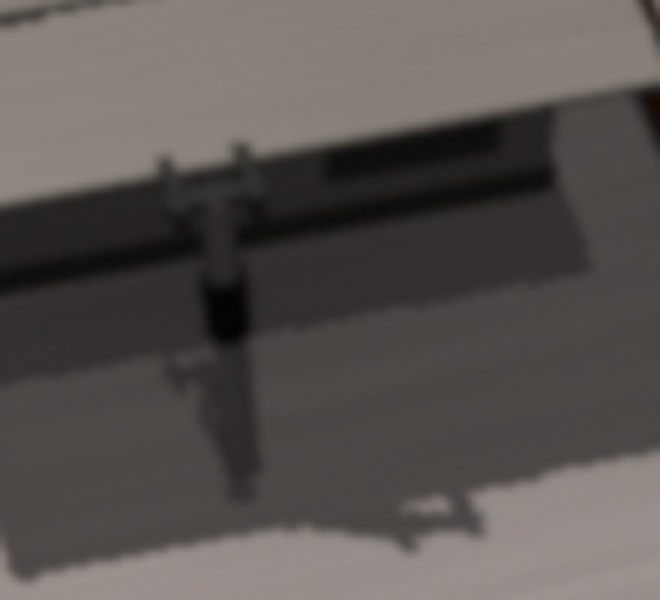

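View pics/top1.png

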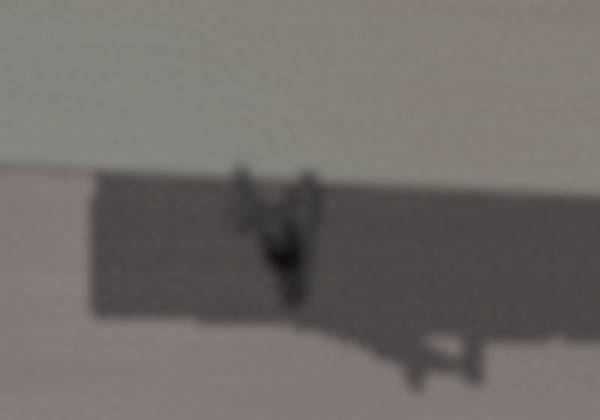

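The views agree: lid yaw is about -0.044 rad, the pivot is near (0.474, 0.060, 0.215), and the rod leans about 0.13 rad with its foot towards the robot. I'll fit the rod axis and check IK along the whole path.

```bash
cat >> h.py <<'E'
from scipy.optimize import least_squares, brentq
YAW=-0.044
XW=np.array([np.cos(YAW),np.sin(YAW),0]); YW=np.array([-np.sin(YAW),np.cos(YAW),0]); ZW=np.array([0,0,1.])
def tool(T):  # tilt T from straight down, leaning forward
    z=np.sin(T)*XW-np.cos(T)*ZW
    return Rn.from_matrix(np.stack([np.cross(YW,z),YW,z],1)).as_quat(), z
def cloud(c):
    v,u=np.mgrid[0:480,0:640]; D=c["range_z"]
    P=np.stack([(u-c["mtx"][0,2])/c["mtx"][0,0]*D,(v-c["mtx"][1,2])/c["mtx"][1,1]*D,D],-1)
    W=(P-c["t"])@c["R"]; W[D<=0]=np.nan
    return W
def fitrod(W,x0,y0,zlo,zhi,zs,tilt0=.13,r=.03):
    # W pts; axis through (x0+ (z-zref)*tan) ; returns x at zref, y at zref, slopes
    q=W.reshape(-1,3); q=q[np.isfinite(q[:,0])]
    q=q[(q[:,2]>zlo)&(q[:,2]<zhi)&(abs(q[:,1]-y0)<.02)&(abs(q[:,0]-x0-(q[:,2]-zs)*tilt0)<r)]
    def f(p):
        ax=np.array([p[2],p[3],1]);ax/=np.linalg.norm(ax)
        d=q-np.array([p[0],p[1],zs]); d=d-np.outer(d@ax,ax)
        rad=np.where(abs(q[:,2]-zs)<.018,.007,.005)
        return np.linalg.norm(d,axis=1)-rad
    s=least_squares(f,[x0,y0,tilt0,0],loss="soft_l1",f_scale=.002)
    return s.x,len(q),np.sqrt(np.mean(s.fun**2))
E
python3 - <<'E'
from h import *
for n in("side","top"):
    W=cloud(viewer.capture(n))
    print(n,fitrod(W,.465,.06,.045,.195,.1505))
    # lid edges
    m=(abs(W[...,2]-.22)<.004)
    q=W[m]; q=q[(q[:,0]>.45)&(q[:,0]<.8)&(abs(q[:,1]-.053)<.16)]
    l=(q-[.474,.06,0])@np.stack([XW,YW],1)
    for s in (l[(abs(l[:,1])>.04)&(abs(l[:,1])<.12)],):
        print("x ext",np.percentile(s[:,0],[.2,99.8])) 
    s=l[(l[:,0]>.03)&(l[:,0]<.25)]; 
    for a,b in((.03,.1),(.1,.17),(.17,.25)):
        t=s[(s[:,0]>a)&(s[:,0]<b)]; print(np.percentile(t[:,1],[1,99]))
P=np.array([.474,.06,.215]);
for T in (30,35,40):
  for k,(G,dT) in {"g":(P-.065*(np.sin(.134)*XW+np.cos(.134)*ZW),0),"f":(P+XW*.045+ZW*(.154-.065),.22)}.items():
    for back in (0,.1):
      Q,z=tool(np.radians(T)+dT); print(T,k,back,bot.inverse_kinematics(G+z*(.019-back),Q))
E
```

```text
side (array([ 0.4652,  0.0609,  0.1464, -0.0084]), 278, np.float64(0.000981406274424509))
x ext [0.0097 0.2932]
[-0.1355  0.1371]
[-0.1359  0.1372]
[-0.1358  0.1374]
top (array([ 0.4674,  0.0592,  0.1438, -0.0046]), 65, np.float64(0.0006884619197060757))
x ext [0.0135 0.2973]
[-0.1379  0.1343]
[-0.1372  0.1347]
[-0.137   0.1349]
30 g 0 [-0.1499 -0.0497  2.2637  0.133   0.4097 -1.7847]
30 g 0.1 [-0.1731 -0.3004  2.198   0.0971  0.7264 -1.7554]
30 f 0 [-0.1529 -0.2255  2.0942  0.1444  0.5369 -1.7754]
30 f 0.1 [-0.1896 -0.435   2.0352  0.1363  0.8077 -1.7728]
35 g 0 [-0.1606 -0.0687  2.3356  0.2482  0.275  -1.9057]
35 g 0.1 [-0.1952 -0.3585  2.2848  0.1503  0.6151 -1.818 ]
35 f 0 [-0.1623 -0.251   2.1671  0.222   0.407  -1.8552]
35 f 0.1 [-0.2131 -0.4918  2.1254  0.1956  0.6938 -1.8366]
40 g 0 None
40 g 0.1 [-0.2246 -0.4119  2.3731  0.242   0.5028 -1.9228]
40 f 0 [-0.1724 -0.2676  2.2398  0.3849  0.2744 -2.0208]
40 f 0.1 [-0.2427 -0.5441  2.2162  0.29    0.5804 -1.937 ]
```

```bash
cat >> h.py <<'E'
P0=np.array([.4757,.0600,.215]); B0=.145
H=P0+.29*XW
BR=P0+.058*XW; BR[2]=.205
def rod(b): return np.sin(b)*XW+np.cos(b)*ZW   # up the rod; b>0: foot towards robot
E
python3 - <<'E'
from h import *
Rz=Rn.from_euler("z",np.pi)
for T in (25,30,35):
  for k,(P,b) in {"g":(P0,B0),"f":(P0+XW*.045+ZW*.154,-.08)}.items():
    for back in (0,.1):
      Q,z=tool(np.radians(T)+B0-b); Q2=(Rn.from_quat(Q)*Rz).as_quat()
      G=P-.065*rod(b)
      print(T,k,back,bot.inverse_kinematics(G+z*(.019-back),Q2))
T=np.radians(30);Q,z=tool(T);G=P0-.065*rod(B0)
bot.move_pose(G+z*(.019-.13),Q); claw.grip(.06,10)
s=status.get_state();print(s["time"],s["tool_pos"],s["joint_pos"],s["contact_force"])
for n in ("side","top"): save(viewer.capture(n),n+"2")
E
```

```text
25 g 0 [-0.14   -0.0199  2.1903  0.0791  0.538   1.4158]
25 g 0.1 [-0.1553 -0.2365  2.1106  0.0634  0.8346  1.4272]
25 f 0 [-0.1422 -0.1805  2.0139  0.0995  0.6516  1.414 ]
25 f 0.1 [-0.1676 -0.3625  1.9416  0.0963  0.9072  1.4136]
30 g 0 [-0.1492 -0.0478  2.2617  0.1322  0.4098  1.3582]
30 g 0.1 [-0.1722 -0.298   2.1963  0.0965  0.7256  1.3873]
30 f 0 [-0.1505 -0.212   2.0872  0.1447  0.5252  1.3672]
30 f 0.1 [-0.1855 -0.4218  2.032   0.1352  0.7924  1.3716]
35 g 0 [-0.1598 -0.0668  2.3336  0.2467  0.275   1.238 ]
35 g 0.1 [-0.194  -0.3558  2.2832  0.1494  0.6139  1.3252]
35 f 0 [-0.1594 -0.2364  2.1603  0.2243  0.394   1.2856]
35 f 0.1 [-0.2075 -0.477   2.1228  0.1942  0.6759  1.3084]
3.9 [0.4109 0.0628 0.2469] [-0.1813 -0.3623  2.166   0.0937  0.8205 -1.7539] [-0.3259  0.0607  0.0621]
```

View pics/side2.png

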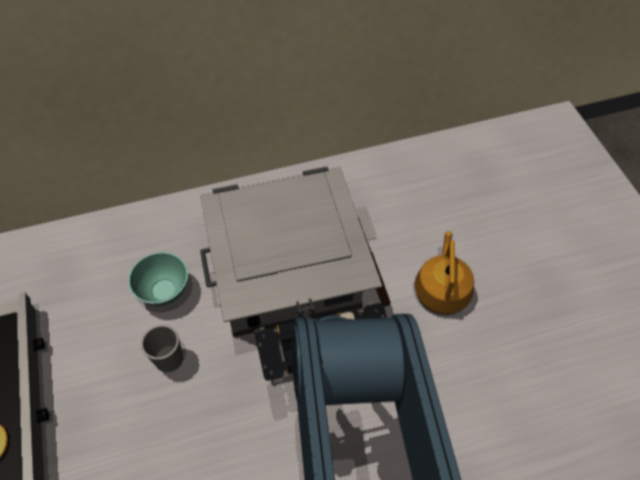

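View pics/top2.png

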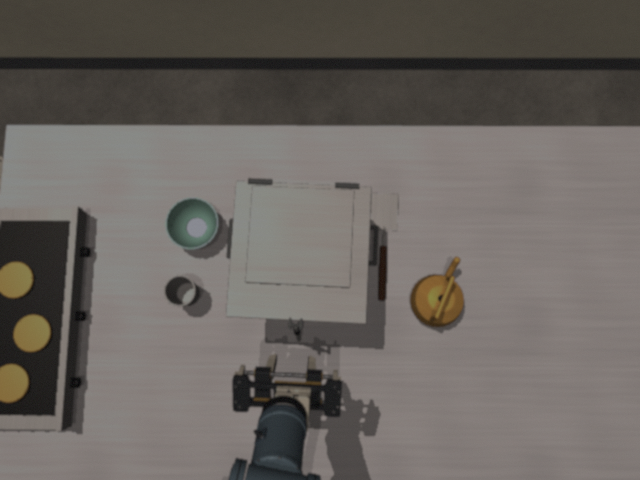

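The gripper is lined up in front of the rod: in the top view the fingers are at columns 275 and 315 and the rod at 297. The arm blocks the side view. Approaching and pinching.

Run:
```python
from h import *
T=np.radians(30);Q,z=tool(T);G=P0-.065*rod(B0)
print(bot.line_to(G+z*.019,feed=.08,stop_force=6))
claw.grip(0.0,45)
s=status.get_state();print(s["time"],s["tool_pos"],G+z*.019,s["opening"],s["contact_force"])
for n in ("side","top"): 
    c=viewer.capture(n); save(c,n+"3"); W=cloud(c)
    print(fitrod(W,.4663,.06,.045,.13,.1507,tilt0=.145,r=.02))
```

```text
False
6.5833 [0.4758 0.0601 0.1342] [0.4758 0.06   0.1342] 0.013211224363371899 [0.1703 1.1556 1.282 ]
(array([0.4663, 0.06  , 0.145 , 0.    ]), 0, np.float64(nan))
(array([0.4668, 0.0585, 0.145 , 0.0001]), 2, np.float64(1.4372029669840777e-08))
  return _methods._mean(a, axis=axis, dtype=dtype,
  ret = ret.dtype.type(ret / rcount)
```

View pics/top3.png

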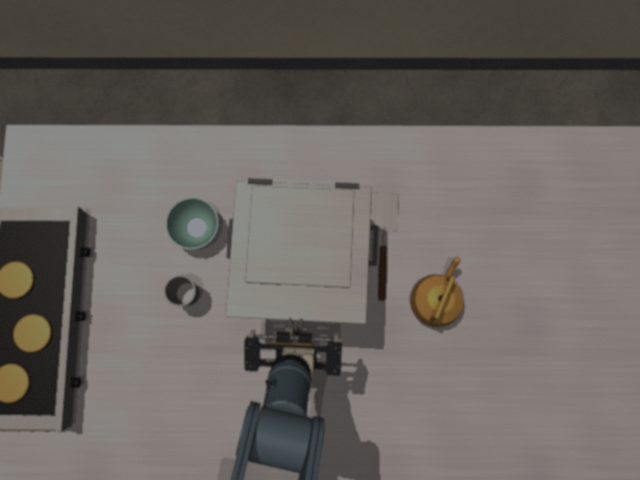

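View pics/side3.png

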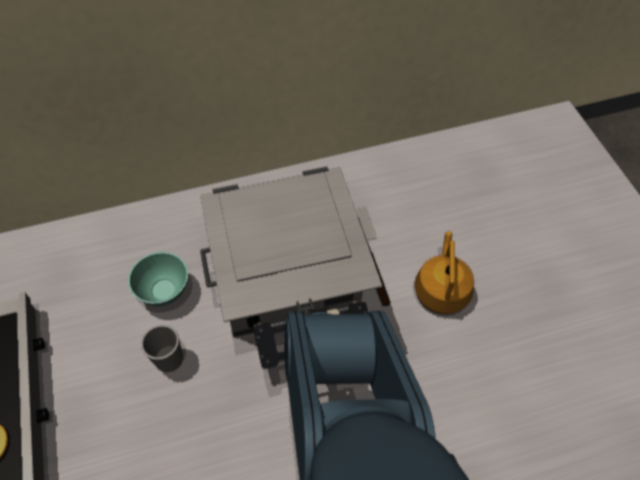

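Grip confirmed: opening 13.2 mm on the 14 mm sleeve. Next I'll plan the lift as a foot path in the lid/rod linkage and check clearance to the bracket and IK along it.

```bash
cat >> h.py <<'E'
HX,HZ=.095,.215           # well-frame hinge
O=H-.095*XW; O[2]=0       # well origin in world
T0=np.radians(30)
def link(fx,fz):
    "foot in well x,z -> pivot, b"
    d=np.array([HX-fx,HZ-fz]); L=np.hypot(*d); al=(L*L+.18**2-.29**2)/(2*L); h=np.sqrt(.18**2-al*al)
    u=d/L; n=np.array([-u[1],u[0]])
    p=np.array([fx,fz])+al*u+h*n
    return p, np.arctan2(p[0]-fx,p[1]-fz)
def tcp(fx,fz):
    p,b=link(fx,fz); Q,z=tool(T0+B0-b)
    P=O+XW*p[0]+ZW*p[1]
    return P-.065*rod(b)+.019*z,Q,b
def go(bx,bz,**k):
    "foot in bracket coords"
    x,Q,b=tcp(bx-.137,bz+.205); return bot.line_to(x,attitude=Q,**k)
def st():
    s=status.get_state(); return s["time"],s["tool_pos"],s["contact_force"],s["opening"]
E
python3 - <<'E'
from h import *
print(link(-.195-.18*np.sin(B0),.215-.18*np.cos(B0)),tcp(-.195-.18*np.sin(B0),.215-.18*np.cos(B0))[0])
for fx,fz in [(-.221,.037),(-.218,.08),(-.215,.12),(-.214,.16),(-.213,.2),(-.21,.222),(-.18,.222),(-.153,.222),(-.153,.205),(-.137,.205),(-.137,.19),(-.125,.19)]:
    p,b=link(fx,fz); xx,Q,_=tcp(fx,fz); j=bot.inverse_kinematics(xx,Q)
    print(fx,fz,"P",p,"b %.3f tilt %.1f"%(b,np.degrees(T0+B0-b)),"rod x@.205: %.3f"%(fx+max(0,.205-fz)*np.tan(b)),j)
E
```

```text
(array([-0.195,  0.215]), np.float64(0.14500000000000024)) [0.4758 0.06   0.1342]
-0.221 0.037 P [-0.195   0.2151] b 0.145 tilt 30.0 rod x@.205: -0.196 [-0.1492 -0.0481  2.2615  0.1321  0.4101 -1.7833]
-0.218 0.08 P [-0.1918  0.2581] b 0.146 tilt 29.9 rod x@.205: -0.200 [-0.1479 -0.1161  2.1876  0.0988  0.5522 -1.7452]
-0.215 0.12 P [-0.1831  0.2972] b 0.178 tilt 28.1 rod x@.205: -0.200 [-0.1423 -0.1414  2.0838  0.0708  0.7119 -1.7112]
-0.214 0.16 P [-0.1693  0.3344] b 0.251 tilt 23.9 rod x@.205: -0.202 [-0.1328 -0.1231  1.9414  0.0457  0.9077 -1.6801]
-0.213 0.2 P [-0.1508  0.3689] b 0.353 tilt 18.1 rod x@.205: -0.211 [-0.1222 -0.066   1.7703  0.0269  1.1226 -1.6568]
-0.21 0.222 P [-0.1384  0.3871] b 0.409 tilt 14.9 rod x@.205: -0.210 [-0.1169 -0.0243  1.6708  0.0198  1.2365 -1.6477]
-0.18 0.222 P [-0.132   0.3955] b 0.270 tilt 22.8 rod x@.205: -0.180 [-0.1228 -0.0795  1.7469  0.0347  1.0769 -1.6599]
-0.153 0.222 P [-0.1281  0.4003] b 0.139 tilt 30.4 rod x@.205: -0.153 [-0.1293 -0.1271  1.8299  0.0545  0.9113 -1.6779]
-0.153 0.205 P [-0.1403  0.3845] b 0.071 tilt 34.3 rod x@.205: -0.153 [-0.1368 -0.1657  1.9314  0.0741  0.7814 -1.7002]
-0.137 0.205 P [-0.14   0.385] b -0.016 tilt 39.3 rod x@.205: -0.137 [-0.1424 -0.1906  1.9948  0.1019  0.6572 -1.7279]
-0.137 0.19 P [-0.1504  0.3695] b -0.075 tilt 42.6 rod x@.205: -0.138 [-0.1502 -0.2124  2.083   0.1412  0.535  -1.7708]
-0.125 0.19 P [-0.1513  0.3681] b -0.147 tilt 46.7 rod x@.205: -0.127 [-0.1559 -0.224   2.1393  0.2     0.4216 -1.8306]
```

Every waypoint is reachable, with at least 11 mm clearance to the bracket. I'll lift with force printouts and look once the foot is above the plate level.

Run:
```python
from h import *
claw.grip(0.0,58)
for fx,fz in [(-.2195,.06),(-.218,.08),(-.2165,.1),(-.215,.12),(-.2145,.14),(-.214,.16),(-.2135,.18),(-.213,.2),(-.21,.222)]:
    print(go(fx+.137,fz-.205,feed=.06,stop_force=14)); s=st(); print(s[0],s[2],s[3])
for n in ("side","top"): save(viewer.capture(n),n+"4")
```

```text
False
7.4333 [ 1.4982  1.891  -5.7574] 0.012430905984163531
False
7.9167 [ 1.0041  2.9549 -4.8929] 0.012817280589713546
False
8.4 [ 0.0958  3.0065 -4.9612] 0.0130552913330398
False
8.875 [ 0.4152  3.1346 -4.5402] 0.01315893320494819
False
9.35 [ 0.606   1.7625 -4.1183] 0.012963721738190862
False
9.8167 [-0.0371  3.0651 -3.8715] 0.012858463004142118
False
10.2833 [-0.4195  2.0056 -4.6447] 0.01274645356407313
False
10.7417 [-0.8195  2.3562 -4.0717] 0.012651188882496167
False
11.2417 [-1.4128  3.1519 -4.2625] 0.013500476828344824
```

View pics/side4.png

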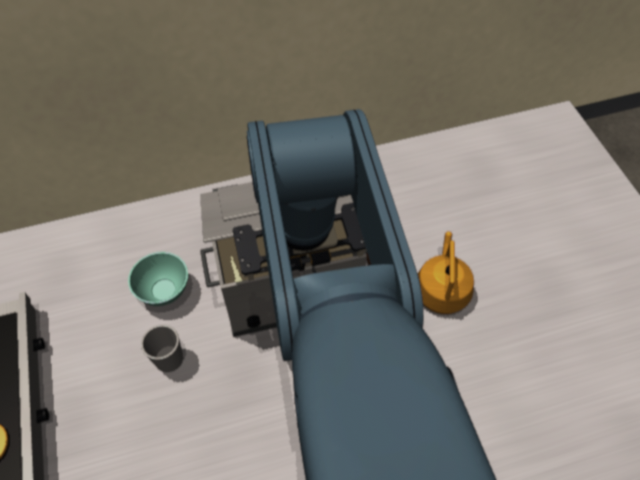

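View pics/top4.png

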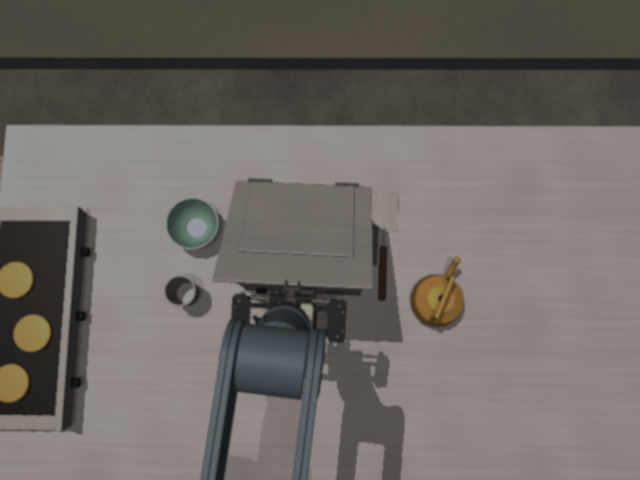

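Run:
```python
from h import *
for n in ("side","top"):
    c=viewer.capture(n)
    print(n,px(c,BR),px(c,BR-.02*XW),px(c,O+XW*-.21+ZW*.222),px(c,P0))
    for q in ("bracket","keeper_mid","prop","prop_foot","prop_grip"): print(q,[(np.array(r["at"]),round(r["score"],2)) for r in nets.search_frame(c,q)[:2]])
    u,v=px(c,BR).astype(int); cv2.imwrite(f"pics/{n}5.png",cv2.resize(c["img"][v-45:v+45,u-60:u+60,::-1],None,fx=6,fy=6,interpolation=cv2.INTER_CUBIC))
```

```text
side [297.7353 282.412 ] [300.3374 292.0256] [307.3018 313.9077] [305.3012 308.1307]
bracket [(array([0.5466, 0.0282, 0.2076]), 0.54)]
keeper_mid [(array([0.5495, 0.0286, 0.2085]), 0.41)]
prop [(array([0.4897, 0.0578, 0.3122]), 0.5)]
prop_foot [(array([0.495 , 0.0599, 0.3141]), 0.41)]
prop_grip [(array([0.4925, 0.0582, 0.3196]), 0.49)]
top [296.4137 296.1009] [295.8362 306.0292] [293.8183 332.4247] [294.4583 324.8768]
bracket [(array([0.5418, 0.0414, 0.207 ]), 0.47)]
keeper_mid [(array([0.5484, 0.0421, 0.2043]), 0.55)]
prop []
prop_foot []
prop_grip []
```

View pics/side5.png

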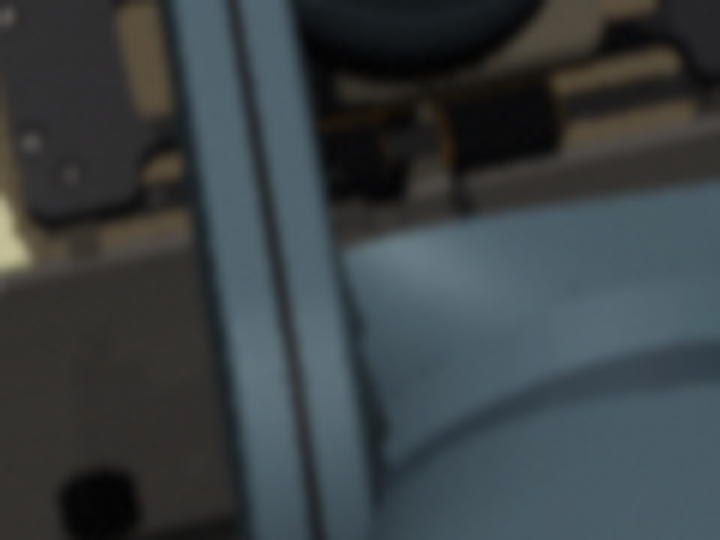

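View pics/top5.png

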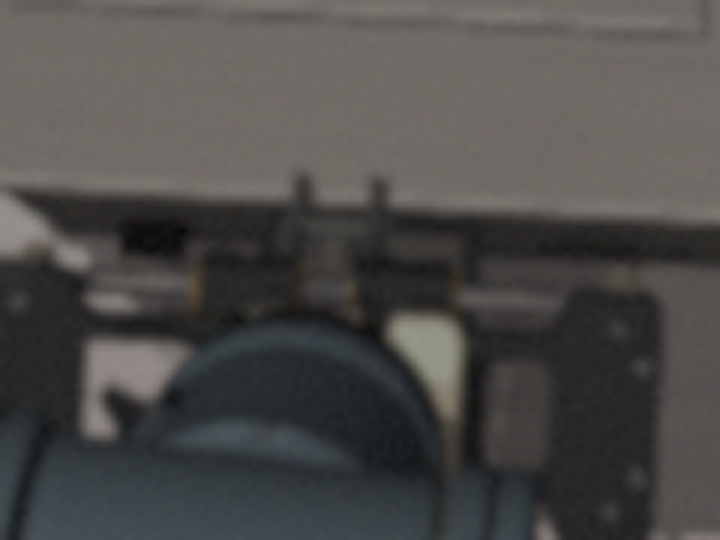

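The arm hides the keeper in both views: it projects to (298,282) in the side view and (296,296) in the top view. The bracket position from the networks matches mine, so I'll feel for the hole. First I touch down at x = -16 mm.

```bash
cat >> h.py <<'E'
from scipy.optimize import minimize
def foot():
    "foot in bracket coords from measured TCP via linkage (pads fixed on sleeve)"
    s=status.get_state(); t=s["tool_pos"]; z=Rn.from_quat(s["tcp_rot"]).as_matrix()[:,2]
    T=np.arctan2(z@XW,-z[2]); b=T0+B0-T
    G=t-.019*z; F=G-.115*rod(b)-BR
    return np.array([F@XW,F@YW,F[2]])*1000,s["contact_force"],s["time"]
E
python3 - <<'E'
from h import *
for x in (-.055,-.035,-.016): print(go(x,.017,feed=.05,stop_force=8)); print(*foot())
print(go(-.016,.008,feed=.03,stop_force=4)); bot.sleep(.3); print(*foot())
r=go(-.016,-.006,feed=.012,stop_force=3); print(r); bot.sleep(.2); print(*foot())
E
```

```text
False
[-55.3305   0.0116  17.0919] [-1.555   3.2388 -3.5491] 12.3167
False
[-35.5719  -0.0083  16.8934] [-0.9974  3.8791 -4.3717] 12.7
False
[-16.6643  -0.0192  16.793 ] [-1.6688  3.8735 -4.0982] 13.0583
False
[-15.6691  -0.0238   8.2745] [-0.1439  3.8826 -4.4106] 13.8083
True
[-16.0333   0.0736  -0.0903] [ 0.2237 -2.0929  6.9169] 14.7333
```

Contact came at z = -0.1 mm, so the height calibration is good. It overshot to about 11 N, so I'll go slower. Raise 2 mm, then slide to the lip.

Run:
```python
from h import *
go(-.016,.002,feed=.01); bot.sleep(.2); print(*foot())
x=-.016
while x<.0185:
    x+=.003
    r=go(x,.002,feed=.008,stop_force=3); f=foot(); print(round(x*1000,1),r,*f)
    if r: break
```

```text
[-16.7317   0.089    1.2551] [-1.8656 -0.7702 -4.7509] 15.6333
-13.0 False [-13.1453   0.0712   1.8348] [-1.1328 -0.0839 -4.6033] 15.9667
-10.0 False [-10.1177   0.0517   1.8675] [-0.0163  0.9569 -4.2438] 16.3
-7.0 False [-7.139   0.0531  1.8703] [ 0.306   0.9161 -5.7348] 16.625
-4.0 False [-4.1458  0.056   1.8517] [ 0.1551  0.9628 -4.3565] 16.95
-1.0 False [-1.1949  0.032   1.8094] [-0.5828  1.5709 -4.7006] 17.2667
2.0 True [ 0.0538  0.1108 -0.2816] [-1.4637 -1.3609 -3.0989] 17.5083
```

Run:
```python
from h import *
bot.sleep(.3); print(*foot()); s=status.get_state(); print(s["tool_pos"],s["tcp_rot"],s["opening"],s["qd"])
for x in (-.001,0,.001): print(tcp(x-.137,.207))
```

```text
[-0.9512  0.152  -1.5572] [-4.9474 -3.0824 -2.1201] 17.8083
[0.5432 0.0572 0.3037] [ 0.0206  0.9424 -0.0071  0.3338] 0.012451869304633295 [ 0.0003  0.0007  0.0011 -0.0004  0.0007  0.0016]
(array([0.5441, 0.057 , 0.3071]), array([ 0.0208,  0.944 , -0.0072,  0.3293]), np.float64(-0.0027061246038691373))
(array([0.5446, 0.057 , 0.3072]), array([ 0.0208,  0.943 , -0.0073,  0.3319]), np.float64(-0.008284352095021773))
(array([0.545 , 0.0569, 0.3072]), array([ 0.0207,  0.9421, -0.0074,  0.3346]), np.float64(-0.01388599630001215))
```

The foot met resistance in +x at x ≈ 0 to -1 mm, which is the lip or the hole's back wall. I'll back off about 1.5 mm and probe down gently there.

Run:
```python
from h import *
go(-.002,.003,feed=.01); bot.sleep(.3); print(*foot())
for z in (.001,-.001,-.003,-.005):
    r=go(-.002,z,feed=.006,stop_force=3); print(z,r,*foot()); 
    if r: bot.sleep(.2); print(*foot()); break
```

```text
[-2.1035  0.1009  2.8359] [-0.2095 -0.8924 -4.4642] 18.6667
0.001 False [-2.2968  0.0684  0.7326] [-0.1771  0.9108 -4.733 ] 19.1583
-0.001 False [-1.5753  0.0383 -0.5094] [-0.8855  1.6311 -3.43  ] 19.65
-0.003 True [-2.4692  0.0716 -3.5679] [ 5.0979 -0.8256 -4.7487] 19.9583
[-2.901   0.1164 -4.1232] [ 5.5013 -0.687  -4.3709] 20.1583
```

It is in the hole: 4 mm below the face with no vertical support, pressing only on the robot-side wall (fx +5 N). Centring to x ≈ -1 mm and continuing down.

Run:
```python
from h import *
go(-.001,-.0035,feed=.006); bot.sleep(.3); p,f,t=foot(); print(p,f,t)
x=-.001; z=-.0035
for i in range(12):
    x+=np.clip((f[0]+.3)*.00025,-.0008,.0008)   # ease away from the wall
    z-=.0015
    r=go(x,z,feed=.005,stop_force=5); bot.sleep(.15); p,f,t=foot(); print(round(x*1e3,2),round(z*1e3,1),r,p,f,t)
    if f[2]>-1.5 or r: break
```

```text
[-1.557   0.0677 -4.1737] [ 3.8708 -0.802  -8.304 ] 20.85
-0.2 -5.0 False [-0.3877  0.0954 -5.0479] [ 0.6981  0.066  -4.9366] 21.4333
0.05 -6.5 False [-0.066   0.033  -6.5805] [-0.47    0.9721 -5.4612] 22.0417
0.01 -8.0 False [-0.1005  0.0523 -8.0929] [-0.9335  1.3841 -4.2092] 22.6583
-0.15 -9.5 False [-0.2887  0.0481 -9.6189] [ 0.3546  2.5088 -5.2152] 23.275
0.01 -11.0 False [ -0.1033   0.0228 -11.1105] [-0.51    1.8992 -4.991 ] 23.8833
-0.04 -12.5 False [ -0.1488   0.0114 -12.5843] [ 0.0831  2.7819 -5.4127] 24.5
0.06 -14.0 False [ -0.0561   0.0275 -14.0782] [-0.6677  2.8097 -3.611 ] 25.1083
-0.04 -15.5 False [  0.4747   0.0101 -14.8657] [ 0.0807  3.6833 -2.5038] 25.725
0.06 -17.0 True [  0.7254   0.0913 -15.0897] [-0.095  -2.227   5.1821] 26.1167
```

The floor was felt at -15.1 mm, where the 15 mm hole should end. Easing the load, then releasing and backing out along the tool axis.

Run:
```python
from h import *
go(0,-.0153,feed=.005); bot.sleep(.3); print(*foot())
claw.grip(.03,10); bot.sleep(.2); print(*foot())
claw.grip(.06); s=status.get_state(); print(s["contact_force"],s["opening"])
z=Rn.from_quat(s["tcp_rot"]).as_matrix()[:,2]
print(bot.line_to(s["tool_pos"]-z*.08,feed=.08,stop_force=6)); print(st())
for n in ("side","top"): 
    c=viewer.capture(n); save(c,n+"6")
```

```text
[  0.2147   0.0475 -15.0859] [2.314  1.3591 3.8085] 27.0083
[ -0.0267   0.0132 -15.3243] [-0.8886  0.2931 -0.0836] 27.7417
[0.3596 0.9351 0.5056] 0.06015633416919372
False
(29.5833, array([0.4836, 0.0596, 0.3487]), array([-0.0257, -0.2944, -0.5938]), 0.060174888894813934)
```

View pics/top6.png

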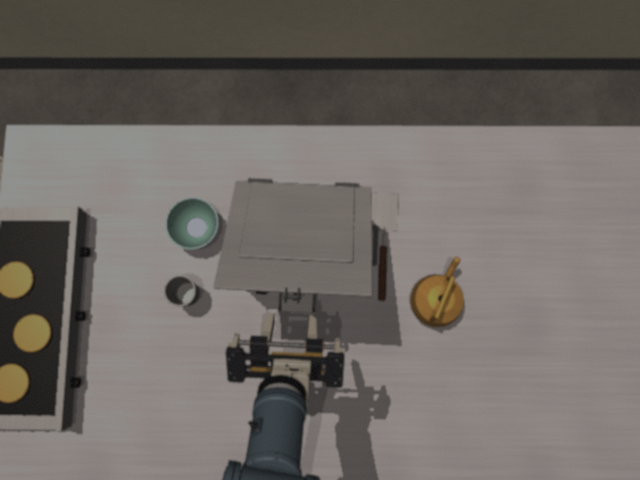

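The lid stays up with the gripper clear: its front edge is at row 290 and the fork at (292,295). I'll swing the arm aside and check the prop from the side camera.

Run:
```python
from h import *
s=status.get_state(); z=Rn.from_quat(s["tcp_rot"]).as_matrix()[:,2]
bot.line_to(s["tool_pos"]-z*.04,feed=.1)
bot.goto_joints([1.051,0.259,1.535,0,1.348,-0.203])
for n in ("side","top"):
    c=viewer.capture(n); save(c,n+"7"); W=cloud(c)
    u,v=px(c,BR+ZW*.06).astype(int); cv2.imwrite(f"pics/{n}8.png",cv2.resize(c["img"][v-45:v+45,u-60:u+60,::-1],None,fx=6,fy=6,interpolation=cv2.INTER_CUBIC))
    if n=="side": print(fitrod(W,.53,.058,.215,.36,.305,tilt0=-.07,r=.02))
    q=W[(W[...,2]>.23)&(W[...,0]>.5)&(W[...,0]<.8)&(abs(W[...,1]-.055)<.13)]
    A=np.c_[q[:,:2],np.ones(len(q))]; k=np.linalg.lstsq(A,q[:,2],rcond=None)[0]; print("lid angle",np.degrees(np.arctan(np.hypot(k[0],k[1]))),k, q[:,2].max())
    for o in ("bowl","cup","turner","kettle"): print(o,[(np.array(r["at"]),round(r["score"],2)) for r in nets.search_frame(c,o)[:1]])
print(st())
```

```text
(array([ 0.5249,  0.0586, -0.0484,  0.0102]), 339, np.float64(0.007779420722107147))
lid angle 28.836694043852706 [-0.5502  0.0218  0.6496] 0.3804910549150399
bowl [(array([0.7324, 0.3151, 0.0355]), 0.82)]
cup [(array([0.5702, 0.3291, 0.0505]), 0.97)]
turner [(array([ 0.6235, -0.1349,  0.0168]), 0.68)]
kettle [(array([ 0.5235, -0.2416,  0.0638]), 0.91)]
lid angle 30.675646141405792 [-0.5928  0.0224  0.6789] 0.3806790515074061
bowl [(array([0.7228, 0.3174, 0.0262]), 0.76)]
cup [(array([0.5573, 0.3365, 0.0399]), 0.59)]
turner [(array([ 0.7365, -0.1366,  0.005 ]), 0.76)]
kettle [(array([ 0.5411, -0.2493,  0.068 ]), 0.63)]
(32.7333, array([0.1715, 0.5225, 0.2185]), array([-0.7823, -0.105 ,  0.7126]), 0.06041468406630185)
```

View pics/side8.png

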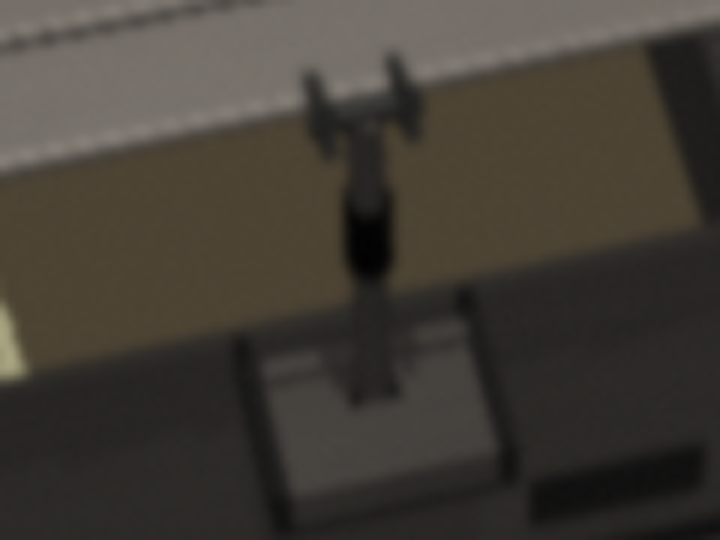

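View pics/side7.png

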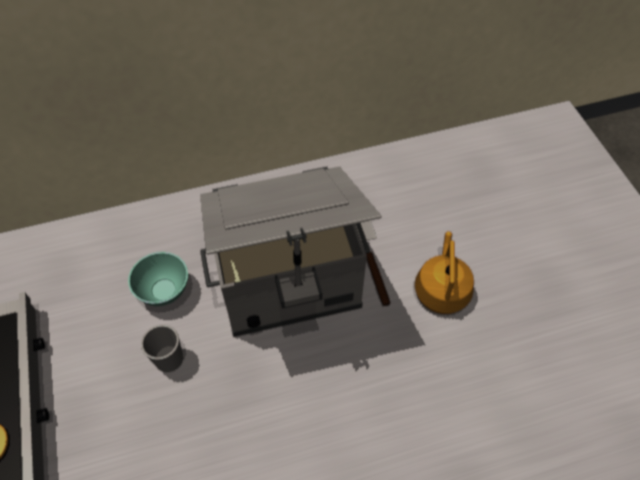

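The close-up shows the rod's foot standing in the keeper's hole, with the hole's edge visible around it near crop pixel (373,390), and the lid held up by the rod alone. The top view puts bowl, cup, turner and kettle where they started. The side network's turner point moved only because the raised lid now uncovers its handle. Handing in.

```bash
python3 -c "
from h import *
job.finish_job(); print(status.get_state()['time'])"
```

```text
the job is handed in; nothing more can be done
the job is handed in; nothing more can be done
```

The rod's foot is in the keeper's hole and holds the lid open by itself. The gripper is clear and the arm is back at its start pose. I handed the job in just after 32.7 s, and it gave no verdict.

**What I did:** I pinched the sleeve, lifted the lid and swung the foot in over the keeper. I touched the flat at x = -16 mm, then slid to the lip, which I felt at about x = 0. From there I lowered the foot to the hole's bottom, eased the load and let go.

**Last checks that agreed:**
- **Foot depth:** I felt the bottom at -15.1 mm. After the fingers opened, the depth computed from the arm's pose was still about -15 mm.
- **Lid:** it stayed up after release, at 29 to 31 degrees in the rough depth fits.
- **Picture:** the side view shows the foot in the hole and nothing touching the rod.
- **Bowl, cup and kettle:** both cameras put them within about 5 mm of their first readings.

**Weak or disagreeing points:**
- **Contact force:** the first touch on the keeper overshot its 3 N stop to about 11 N, and the last touch on the hole's bottom reached about 10 N. The limit is 20 N.
- **Turner:** the side view's network point moved by about 100 mm. I put this down to the raised lid uncovering the handle. The top view shows it unmoved, within about 5 mm.
- **Rod fit:** the final fit of the rod from the side camera was poor, with a 7.8 mm residual. I relied on touch and the picture instead.

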